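Hold the inner cover of a chest incubator open

TASK

Open the lid of the small white chest incubator by its bar handle until it leans back on its stop by itself. The clear inner cover underneath may be caught by the turn-catch under its round knob, which cannot be seen from outside: pull at the knob to find out, and if it is caught turn the knob until it lets go, without wrenching the catch. Lift the cover by the knob to at least 30 degrees and finish while still holding it open by the knob (it falls shut if let go), so that a colleague can take the dishes out; do not knock over or push away the things standing beside.

Things in the scene. Friction and masses are not known exactly. Their poses are not given: they have to be found in the camera images.
- incubator: white chest incubator, fixed on the bench, 160 x 260 mm and 132 mm high with the lid shut. Origin under the centre of its base; its x axis points from front to back (the front, with the display, faces the robot roughly), y to its left, z up. Walls 12 mm thick, rim of the chest 85 mm high.
- lid (a joint): the white lid, a shell 160 x 260 x 45 mm, 0.55 kg, hinged along the back rim. 0 = shut, grows as the front rises; 1.92 = leaning back on its stop (110 degrees). Falls shut below about 1.2 rad, falls back onto its stop by itself above about 1.4 rad.
- lid_hinge (a point): middle of the lid's hinge line, which runs along the incubator's y axis: 85 mm behind its centre, 87 mm above the bench.
- lid_handle (a point): middle of the steel bar handle on the lid's front face: round bar 12 mm thick, 116 mm long between its end posts, along the incubator's y axis, its middle line 42 mm in front of the face. When shut 207 mm in front of and 22 mm above the hinge line, 109 mm above the bench. Moves with the lid; axes are the lid's (the incubator's when shut).
- cover: inner cover, 132 x 232 mm, 0.33 kg: clear panel, 40 mm wide aluminium rail along its front. Origin mid hinge line (along y), 66 mm behind the incubator's centre, 82 mm above the bench; axes as the incubator's when shut; opens about y, at most 1.15 rad; falls shut. Caught, it rises 0.045 rad (5 mm at the knob), then stops firmly; free, it lifts with 2 N (8 N if the tool does not tilt along).
- knob_grip (a point): on the axis of the black ribbed round knob, at mid-height; when shut 112 mm in front of and 19 mm above the cover's hinge line, 101 mm above the bench. Belongs to the cover (does not turn with the knob); z is the knob's axis. Knob 30 mm across, 22 mm high, its foot 4 mm and its top 26 mm above the rail's upper face. Turns either way without a stop (0.04 Nm) and looks the same at every angle.
- strike (a point): edge of a steel lip under the chamber's front rim. Under the rail the knob turns a two-ended bar 40 mm long: within about 50 degrees of the incubator's x axis it hooks under the strike (caught), else the cover is free. At most 75 degrees of turn anticlockwise, seen from above, frees a caught one; turning a free one may catch it. Over 40 N here is wrenching.
- petri_dish_0: petri dish, 83 mm across and 17 mm high, in the left half of the chamber; origin under its centre.
- petri_dish_1: petri dish, 83 mm across and 17 mm high, in the right half of the chamber; origin under its centre.
- vial_0: small white bottle with a screw cap, 26 mm across and 49 mm high, standing to the right of the incubator; origin under its centre.
- vial_1: small brown bottle with a screw cap, 26 mm across and 49 mm high, standing to the right of the incubator; origin under its centre.
- label_tape: roll of tape lying flat, 66 mm across and 20 mm high, to the right of the incubator; origin under its centre.

How it is judged (in metres and radians):
On the way, in this order (a step that is already met when the one before it is completed fails the run):
1. the lid leans back on its stop (value of joint lid above 1.85 rad), for 0.2 s.
2. the cover is pulled at its knob: it comes against its catch or comes up (distance between the grasp point and knob_grip below 0.03 m and contact force between the fingers and cover above 1 N and (contact force between cover and strike_lip above 1.5 N or angle between cover's own z axis and vertical above 0.06 rad)).
At the end, for the whole second after the job is handed in: The inner cover is open by more than 0.5 rad (29 degrees) and still, held by the fingers at the knob (TCP within 30 mm of the knob's middle, more than 1 N); the lid leans on its stop (over 1.85 rad); the dishes lie flat and the bottles and the tape roll are within 30 mm of where they stood (angle between cover's own z axis and vertical above 0.5 rad and contact force between the fingers and cover above 1 N and distance between the grasp point and knob_grip below 0.03 m and value of joint lid above 1.85 rad and angle between each of petri_dish_0, petri_dish_1's own z axis and vertical below 0.1 rad and distance of each of vial_0, vial_1, label_tape from where it was at the start of the episode below 0.03 m and angular speed of cover below 0.05 rad/s); the arm keeps its last pose, push and grip.
It fails at once if the catch is wrenched (over 40 N between catch and strike) (contact force between cover and strike_lip above 40 N).
It fails at once if a thing standing beside is pushed away (distance of any of vial_0, vial_1, label_tape from where it was at the start of the episode above 0.03 m).
It fails at once if a bottle is knocked over (angle between any of vial_0, vial_1's own z axis and vertical above 0.5 rad).
It also fails if it takes over 61 s, if anything falls off the work surface, if the arm or the gripper's body presses on something with over 40 N, if the wrist force passes 120 N, or if a joint passes its speed limit or range.

ROBOT

A 7-joint arm with a two-finger parallel gripper is mounted at the origin on a cart in front of the work surface, level with it; the furniture and walls round the work are solid. World frame = base frame: x ahead of the robot, y to its left, z up, the work surface at z = 0. Lengths are in m, angles in degrees, forces in N, time in s.
With the tool pointing down it reaches from about 0.35 to 0.9 m from the base axis. Payload 7.2 kg.
Tool frame: the origin (TCP) lies between the finger pads, 19 mm behind the fingertips; this is the grasp point; z points along the fingers, y is the line along which they close (so a half turn about z gives the same grasp; the last joint's range is limited). The gripper opens to 85 mm and grips with 20 to 120 N. Pads are 22 mm wide; open, the fingers measure 114 mm over their backs; the gripper's body (76 mm by 85 mm) begins 54 mm behind the grasp point. The pads swing forward as they close: fully open they stand 13 mm farther back than shut.
Start: joints at [59.576, 23.554, -0.728, 91.456, 0.321, 64.991, -4.71], TCP at [0.279, -0.559, 0.25] pointing down, gripper open.
Joint ranges: [-169.25, 169.25], [-16.82, 113.86], [-84.01, 82.57], [7.8, 145.47], [-59.2, 239.2], [7.22, 106.19], [-163.78, 163.78]. Speed limits (degrees/s): [136.94, 136.94, 172.46, 172.46, 180, 180, 180].

INTERFACE

Orientations are given as a 3x3 rotation matrix whose columns are the frame's x, y, z axes.
In Python, from plant import bot gives the robot as it stands.
- The arm moves only by the tool send_rows, never from a script. Its argument "moves" is a list of rows, each an object with "travel": the shift along the tool's x, y, z in m, a list of three; "angular": the turn, a rotation vector about the tool's x, y, z in rad, a list of three; "hand": the finger opening in m, from 0 to 0.0854. A call has 1 to 10 rows; each row is the pose to reach, as a shift and turn from the pose commanded when the call began, along the tool's axes at that moment; what a row does not reach only later rows make up. A row lasts 1/10 s, in which the tool goes at most 50 mm and 8.59 degrees, less where a joint would pass 70% of its speed; a pose out of reach is approached as far as the arm can. A call with a gripper value outside its range is refused whole. The fingers move at their own pace and stop on an object; "force" is the grip in N (left out, the last holds). Time passes only in rows, so rows that repeat a pose let the fingers close. It gives the time, the measured TCP pose, the force, the opening and the grip force at its end, in the units of the state.
- bot.get_state(): the state, without advancing time (a new reading comes with each control period).
- bot.capture(name): name is "scene" or "top"; returns the picture (420x560x3 uint8, red, green, blue); there is no depth.
- bot.camera_params(name): a dict with "vfov" (degrees; the focal length in pixels is half the picture's height over the tangent of half this angle, whatever the lens; pixels are square), "cx", "cy" (the principal point, pixels), "camera_from_world" (4x4, takes a point from world to camera coordinates). Camera axes: x right, y up, looking along -z (the intrinsics and any distortion apply to the point x, -y, -z); pixel columns grow to the right and rows downward; lengths in m; the calibration is good to about 2 mm. A picture is of the moment at which its call begins. camera_params takes no time and is no camera call.
- bot.finish_job(): hands the job in; it is judged then, once.
The state is a dict: "time_s": time; "joints": joint angles; "qd": joint speeds; "tau": joint torques, N m; "tool_pos": TCP position; "ee_rot": TCP orientation; "wrist_force": force on the tool from outside, world axes, zero at the start; "wrist_torque": the same for the moment, N m; "opening": finger opening in m; "grip_force": force on a finger pad.
Only numpy, scipy, OpenCV 4.12 (cv2) and the standard library are available. Lean on these libraries where they do the work, as an engineer would, in place of code of your own. Each camera call takes 0.05 s, during which the arm holds its last target. There are 200 camera calls.

## Working session

There is one attempt and no reset: what is moved stays moved. The work goes in short steps, Python scripts to look and compute and a tool call to move; the robot and the scene stay as the last step left them, time stands still between calls to the robot, and variables do not carry over. Pictures are saved under pics/ and viewed, at most 10 in all, crops included, and the job is handed in when it is done.

Besides the shell and the picture viewer there is one more tool, called after "Request:" in YAML: its name, and indented under it one key for each argument. send_rows: Moves the arm, as the interface text tells. Its arguments: {"type":"object","properties":{"moves":{"type":"array"},"force":{"type":"number"}},"required":["moves"]}

```bash
mkdir -p pics; python3 - <<'E'
from plant import bot
import cv2,numpy as np
for n in("scene","top"):
    cv2.imwrite(f"pics/{n}0.png",bot.capture(n)[:,:,::-1])
    print(n,{k:(np.round(v,4).tolist() if not isinstance(v,str) else v) for k,v in bot.camera_params(n).items()})
s=bot.get_state();print(s['time_s'],s['tool_pos'],np.round(s['ee_rot'],3).tolist(),s['opening'])
E
```

```text
scene {'vfov': 52.5693, 'cx': 273.4381, 'cy': 210.7991, 'camera_from_world': [[-0.6842, -0.7293, 0.0048, 0.3744], [0.5647, -0.5256, 0.6363, -0.3352], [-0.4615, 0.4381, 0.7714, -0.6868], [0.0, 0.0, 0.0, 1.0]]}
top {'vfov': 50.4665, 'cx': 282.7459, 'cy': 217.0266, 'camera_from_world': [[-0.0266, -0.9993, 0.0244, 0.0168], [0.9896, -0.0229, 0.1423, -0.5595], [-0.1416, 0.0279, 0.9895, -0.9997], [0.0, 0.0, 0.0, 1.0]]}
0.1 [ 0.27881261 -0.55886813  0.24922267] [[0.895, 0.447, -0.001], [0.447, -0.895, 0.001], [-0.0, -0.002, -1.0]] 0.08540750322754502
```

View pics/scene0.png

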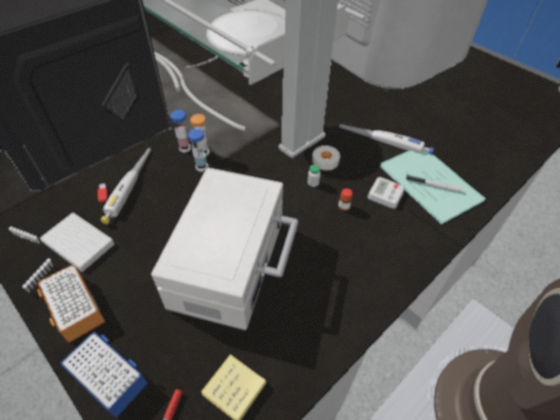

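View pics/top0.png

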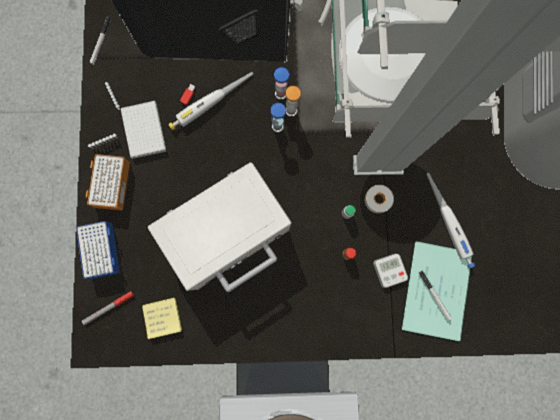

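The scene shows the shut incubator at about (225,250), with the bar handle on its right side. In the top view the lid corners are near (150,228), (252,165), (290,222) and (186,288), and the handle bar runs from (222,288) to (274,258). The vials are at (349,212) and (349,254), the tape is at (379,199), and a pillar stands behind them.

```bash
cat > h.py <<'E'
from plant import bot
import cv2,numpy as np
from scipy.optimize import least_squares
def cam(n):
    p=bot.camera_params(n); f=210/np.tan(np.radians(p['vfov'])/2)
    return f,p['cx'],p['cy'],np.array(p['camera_from_world'])
def proj(n,P):
    f,cx,cy,T=cam(n); c=np.atleast_2d(P)@T[:3,:3].T+T[:3,3]
    return np.c_[cx-f*c[:,0]/c[:,2],cy+f*c[:,1]/c[:,2]]
def unproj(n,uv,z):
    f,cx,cy,T=cam(n); d=np.array([(uv[0]-cx)/f,-(uv[1]-cy)/f,-1])@T[:3,:3]; o=-T[:3,:3].T@T[:3,3]
    return o+d*(z-o[2])/d[2]
def inc(p,P):
    c,s=np.cos(p[2]),np.sin(p[2]); P=np.atleast_2d(P)
    return np.c_[p[0]+c*P[:,0]-s*P[:,1],p[1]+s*P[:,0]+c*P[:,1],P[:,2]]
E
python3 - <<'E'
from h import *
P=[[-.08,.13,.132],[-.08,-.13,.132],[.08,-.13,.132],[.08,.13,.132]]
uv=np.array([[186,288],[290,222],[252,165],[150,228]])
r=least_squares(lambda p:(proj('top',inc(p,P))-uv).ravel(),[.5,.1,.5]);p=r.x
print(p,np.degrees(p[2]),r.fun.round(1))
print('handle',inc(p,[-.122,0,.109]),proj('top',inc(p,[[-.122,.058,.109],[-.122,-.058,.109]])),proj('scene',inc(p,P+[[-.122,.058,.109],[-.122,-.058,.109]])).round(0))
for n,u in(('green',(349,212)),('red',(349,254))):print(n,unproj('top',u,.049))
print('tape',unproj('top',(379,199),.02),'pillar',unproj('top',(355,172),0),unproj('top',(403,174),0),unproj('top',(403,155),0),'frame',unproj('top',(335,108),.0))
im=cv2.imread('pics/top0.png')[140:310,130:310];cv2.imwrite('pics/c1.png',cv2.resize(im,None,fx=3.3,fy=3.3,interpolation=cv2.INTER_CUBIC))
E
```

```text
[0.5328058  0.13828055 0.54606394] 31.287158849536684 [ 0.7  3.   2.3  1.6 -0.1 -3.3 -2.8 -1.8]
handle [[0.42854762 0.07492258 0.109     ]] [[228.23605243 289.00128826]
 [274.30151404 259.31014316]] [[243. 296.]
 [284. 182.]
 [208. 166.]
 [151. 273.]
 [280. 273.]
 [296. 221.]]
green [ 0.56670064 -0.1512143   0.049     ]
red [ 0.46932349 -0.14654744  0.049     ]
tape [ 0.60103608 -0.23034349  0.02      ] pillar [ 0.67362065 -0.1796671   0.        ] [ 0.66609604 -0.29866104  0.        ] [ 0.71450115 -0.30182645  0.        ] frame [ 0.83980691 -0.13730922  0.        ]
```

View pics/c1.png

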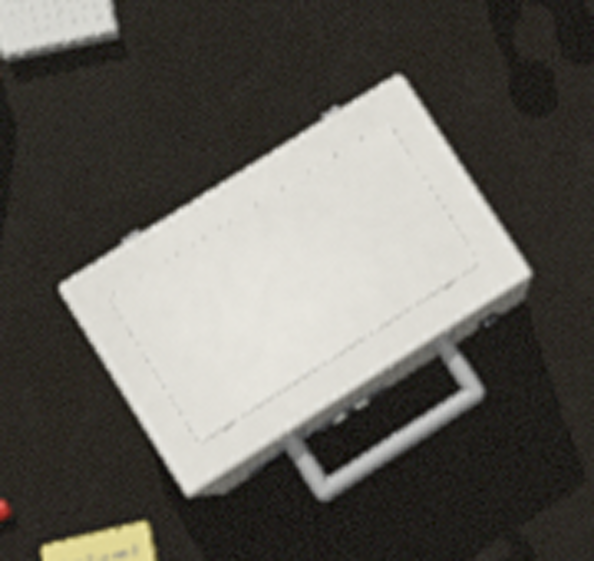

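The enlarged crop puts the corners at about (148,227), (251,162), (291,222) and (188,290). The handle ends are at (228,288.5) and (274,259), within 0.5 px of the fitted pose, so the pose is good.

```bash
cat >> h.py <<'E'
from scipy.spatial.transform import Rotation as Ro
import json,os
if os.path.exists('pose.json'): PO=np.array(json.load(open('pose.json')))
def Rt(yaw,tilt=0):
    "tool y at incubator-relative yaw deg (0 = inc x), pointing down, then tilted with cover by tilt rad"
    a=PO[2]+np.radians(yaw); y=np.array([np.cos(a),np.sin(a),0]);z=np.array([0,0,-1.]);R=np.c_[np.cross(y,z),y,z]
    ax=np.array([-np.sin(PO[2]),np.cos(PO[2]),0])
    return Ro.from_rotvec(ax*tilt).as_matrix()@R
def go(Pinc,R,s=None,world=False):
    s=s or bot.get_state(); C=np.array(s['ee_rot']); t=inc(PO,Pinc)[0]
    return (C.T@(t-s['tool_pos'])).round(4).tolist(),Ro.from_matrix(C.T@R).as_rotvec().round(3).tolist()
E
python3 - <<'E'
from h import *
P=[[-.08,.13,.132],[-.08,-.13,.132],[.08,-.13,.132],[.08,.13,.132],[-.122,.058,.109],[-.122,-.058,.109]]
uv=np.array([[187.6,290.3],[290.9,222.4],[251.2,162.1],[148.2,227.3],[228.2,288.5],[274.2,258.8]])
r=least_squares(lambda p:(proj('top',inc(p,P))-uv).ravel(),[.5,.1,.5]);p=r.x
print(p,r.fun.round(1));json.dump(p.tolist(),open('pose.json','w'))
import h;h.PO=p
print(go([-.122,0,.2],Rt(0)))
E
```

```text
[0.53320751 0.13868727 0.55574362] [-0.5  0.9  1.1  0.4 -0.1 -0.8 -1.2 -0.6  0.5  0.2  0.2 -0.2]
([0.4176, -0.4992, 0.0499], [-0.001, -0.001, -1.664])
```

Request:
send_rows:
  moves:
    - {"travel": [0.418, -0.499, 0.0], "angular": [0, 0, -1.664], "hand": 0.034}
    - {"travel": [0.418, -0.499, 0.0], "angular": [0, 0, -1.664], "hand": 0.034}
    - {"travel": [0.418, -0.499, 0.0], "angular": [0, 0, -1.664], "hand": 0.034}
    - {"travel": [0.418, -0.499, 0.0], "angular": [0, 0, -1.664], "hand": 0.034}
    - {"travel": [0.418, -0.499, 0.0], "angular": [0, 0, -1.664], "hand": 0.034}
    - {"travel": [0.418, -0.499, 0.0], "angular": [0, 0, -1.664], "hand": 0.034}
    - {"travel": [0.418, -0.499, 0.0], "angular": [0, 0, -1.664], "hand": 0.034}
    - {"travel": [0.418, -0.499, 0.0], "angular": [0, 0, -1.664], "hand": 0.034}
    - {"travel": [0.418, -0.499, 0.0], "angular": [0, 0, -1.664], "hand": 0.034}
    - {"travel": [0.418, -0.499, 0.0], "angular": [0, 0, -1.664], "hand": 0.034}
  force: 30

```text
time_s: 1.1
tool_pos: [0.395, -0.0711, 0.2501]
ee_rot: [[-0.387, 0.922, 0.0], [0.922, 0.387, -0.001], [-0.001, 0.0, -1.0]]
wrist_force: [1.7, -0.5, 0.4]
opening: 0.0341
grip_force: 0.0
```

Request:
send_rows:
  moves:
    - {"travel": [0, 0, 0], "angular": [0, 0, 0], "hand": 0.034}
    - {"travel": [0, 0, 0], "angular": [0, 0, 0], "hand": 0.034}
    - {"travel": [0, 0, 0], "angular": [0, 0, 0], "hand": 0.034}

```text
time_s: 1.4
tool_pos: [0.3948, -0.0738, 0.2498]
ee_rot: [[-0.38, 0.925, -0.001], [0.925, 0.38, -0.0], [0.0, -0.001, -1.0]]
wrist_force: [-0.8, -0.2, 0.1]
opening: 0.0339
grip_force: 0.0
```

```bash
python3 - <<'E'
from h import *
print(go([-.122,0,.2],Rt(0)),go([-.122,0,.109],Rt(0)));s=bot.get_state();print(s['time_s'],s['tool_pos'],s['joints'],s['opening'],s['wrist_force'])
im=bot.capture('top')[140:350,150:360,::-1];cv2.imwrite('pics/c2.png',cv2.resize(im,None,fx=2.8,fy=2.8,interpolation=cv2.INTER_CUBIC))
E
```

```text
([0.1238, 0.0885, 0.0497], [-0.001, -0.0, -0.166]) ([0.1238, 0.0886, 0.1407], [-0.001, -0.0, -0.166])
1.4 [ 0.39484053 -0.07383324  0.24976124] [ 34.8761957    3.39948558 -31.96753362 118.35383905   2.12285695
  58.81659561  24.20466079] 0.03389985853576745 [-0.81904892 -0.15311224  0.09346492]
```

Request:
send_rows:
  moves:
    - {"travel": [0.124, 0.0885, 0.05], "angular": [0, 0, -0.166], "hand": 0.034}
    - {"travel": [0.124, 0.0885, 0.05], "angular": [0, 0, -0.166], "hand": 0.034}
    - {"travel": [0.124, 0.0885, 0.05], "angular": [0, 0, -0.166], "hand": 0.034}
    - {"travel": [0.124, 0.0885, 0.05], "angular": [0, 0, -0.166], "hand": 0.034}
    - {"travel": [0.124, 0.0885, 0.05], "angular": [0, 0, -0.166], "hand": 0.034}
    - {"travel": [0.124, 0.0885, 0.05], "angular": [0, 0, -0.166], "hand": 0.034}

```text
time_s: 2.05
tool_pos: [0.4296, 0.0739, 0.1998]
ee_rot: [[-0.528, 0.849, -0.001], [0.849, 0.528, -0.001], [0.0, -0.001, -1.0]]
wrist_force: [-0.3, 0.3, 0.2]
opening: 0.0339
grip_force: 0.0
```

```bash
python3 - <<'E'
from h import *
print(go([-.122,0,.2],Rt(0)),go([-.122,0,.109],Rt(0)));s=bot.get_state();print(s['time_s'],s['tool_pos'],s['joints'],s['wrist_force'])
im=bot.capture('scene')[120:330,150:360,::-1];cv2.imwrite('pics/c2.png',cv2.resize(im,None,fx=2.8,fy=2.8,interpolation=cv2.INTER_CUBIC))
E
```

```text
([0.0004, 0.0002, -0.0002], [-0.001, -0.0, 0.0]) ([0.0004, 0.0003, 0.0908], [-0.001, -0.0, 0.0])
2.05 [0.42957417 0.07388274 0.19976078] [ 19.54356454  12.28622338 -40.01958719 117.77584213   9.85283418
  53.22867086   6.08534394] [-0.34706032  0.30100448  0.16478282]
```

View pics/c2.png

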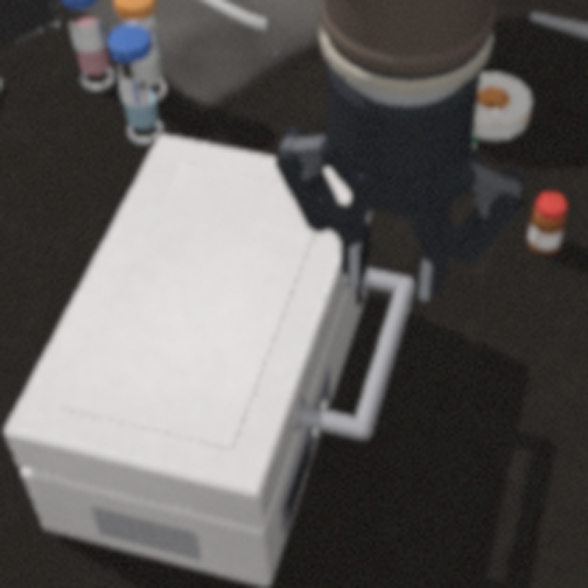

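The fingers straddle the handle bar, centred on it at crop position about (390,285). The outer linkage knuckles sit well above the fingertips. I'll go down now.

Request:
send_rows:
  moves:
    - {"travel": [0, 0, 0.04], "angular": [0, 0, 0], "hand": 0.034}
    - {"travel": [0, 0, 0.06], "angular": [0, 0, 0], "hand": 0.034}
    - {"travel": [0, 0, 0.075], "angular": [0, 0, 0], "hand": 0.034}
    - {"travel": [0, 0, 0.086], "angular": [0, 0, 0], "hand": 0.034}
    - {"travel": [0, 0, 0.086], "angular": [0, 0, 0], "hand": 0.034}

```text
time_s: 2.6
tool_pos: [0.4291, 0.074, 0.1132]
ee_rot: [[-0.528, 0.849, -0.002], [0.849, 0.528, -0.001], [0.0, -0.002, -1.0]]
wrist_force: [-0.0, 0.4, 0.5]
opening: 0.0339
grip_force: 0.0
```

Request:
send_rows:
  moves:
    - {"travel": [0, 0, 0], "angular": [0, 0, 0], "hand": 0.005}
    - {"travel": [0, 0, 0], "angular": [0, 0, 0], "hand": 0.005}
    - {"travel": [0, 0, 0], "angular": [0, 0, 0], "hand": 0.005}
    - {"travel": [0, 0, 0], "angular": [0, 0, 0], "hand": 0.005}
  force: 25

```text
time_s: 3.0
tool_pos: [0.4304, 0.0753, 0.1148]
ee_rot: [[-0.529, 0.849, 0.002], [0.849, 0.529, -0.0], [-0.001, 0.001, -1.0]]
wrist_force: [0.5, -2.6, 6.9]
opening: 0.0109
grip_force: 25.2
```

```bash
python3 - <<'E'
from h import *
s=bot.get_state();C=np.array(s['ee_rot']);print(s['tool_pos'],s['opening'])
r=np.hypot(.207,.022);a0=np.arctan2(.022,.207)
for d in range(0,112,4):
    th=np.radians(d);a=a0+th; P=np.array([.085-r*np.cos(a),0,.087+r*np.sin(a)]);P0=np.array([-.122,0,.109])
    print(d,(P-P0).round(4), (C.T@(inc(PO,P)-inc(PO,P0))[0]).round(4))
E
```

```text
[0.43037021 0.07527702 0.11479865] 0.010914272758126247
0 [ 0.  0. -0.] [0. 0. 0.]
4 [0.002  0.     0.0144] [-0.      0.0021 -0.0144]
8 [0.0051 0.     0.0286] [-0.      0.0051 -0.0286]
12 [0.0091 0.     0.0426] [-0.0001  0.0092 -0.0425]
16 [0.0141 0.     0.0562] [-0.0001  0.0142 -0.0562]
20 [0.02   0.     0.0695] [-0.0001  0.0201 -0.0694]
24 [0.0268 0.     0.0823] [-0.0002  0.027  -0.0823]
28 [0.0346 0.     0.0946] [-0.0002  0.0347 -0.0946]
32 [0.0431 0.     0.1064] [-0.0002  0.0433 -0.1063]
36 [0.0525 0.     0.1175] [-0.0003  0.0526 -0.1174]
40 [0.0626 0.     0.1279] [-0.0003  0.0627 -0.1278]
44 [0.0734 0.     0.1376] [-0.0003  0.0736 -0.1375]
48 [0.0848 0.     0.1466] [-0.0003  0.085  -0.1464]
52 [0.0969 0.     0.1547] [-0.0004  0.0971 -0.1545]
56 [0.1095 0.     0.1619] [-0.0004  0.1097 -0.1618]
60 [0.1226 0.     0.1683] [-0.0004  0.1228 -0.1681]
64 [0.136  0.     0.1737] [-0.0005  0.1363 -0.1735]
68 [0.1499 0.     0.1782] [-0.0005  0.1501 -0.178 ]
72 [0.164  0.     0.1817] [-0.0005  0.1642 -0.1814]
76 [0.1783 0.     0.1842] [-0.0006  0.1785 -0.1839]
80 [0.1927 0.     0.1857] [-0.0006  0.193  -0.1854]
84 [0.2072 0.     0.1862] [-0.0006  0.2075 -0.1859]
88 [0.2218 0.     0.1856] [-0.0007  0.222  -0.1853]
92 [0.2362 0.     0.1841] [-0.0007  0.2365 -0.1838]
96 [0.2505 0.     0.1816] [-0.0007  0.2508 -0.1812]
100 [0.2646 0.     0.178 ] [-0.0007  0.2649 -0.1777]
104 [0.2784 0.     0.1735] [-0.0007  0.2787 -0.1731]
108 [0.2919 0.     0.1681] [-0.0008  0.2921 -0.1677]
```

Request:
send_rows:
  moves:
    - {"travel": [0, 0.002, -0.0144], "angular": [0, 0, 0], "hand": 0.005}
    - {"travel": [0, 0.005, -0.0286], "angular": [0, 0, 0], "hand": 0.005}
    - {"travel": [0, 0.009, -0.0425], "angular": [0, 0, 0], "hand": 0.005}
    - {"travel": [0, 0.014, -0.0562], "angular": [0, 0, 0], "hand": 0.005}
    - {"travel": [0, 0.02, -0.0694], "angular": [0, 0, 0], "hand": 0.005}
    - {"travel": [0, 0.027, -0.0823], "angular": [0, 0, 0], "hand": 0.005}
    - {"travel": [0, 0.0347, -0.0946], "angular": [0, 0, 0], "hand": 0.005}
    - {"travel": [0, 0.0433, -0.1063], "angular": [0, 0, 0], "hand": 0.005}
    - {"travel": [0, 0.0526, -0.1174], "angular": [0, 0, 0], "hand": 0.005}
    - {"travel": [0, 0.0627, -0.1278], "angular": [0, 0, 0], "hand": 0.005}

```text
time_s: 4.0
tool_pos: [0.4798, 0.1057, 0.2416]
ee_rot: [[-0.528, 0.849, -0.007], [0.849, 0.528, -0.006], [-0.001, -0.01, -1.0]]
wrist_force: [-11.6, -9.6, 9.5]
opening: 0.011
grip_force: 25.2
```

Request:
send_rows:
  moves:
    - {"travel": [0, 0.0109, -0.0097], "angular": [0, 0, 0], "hand": 0.005}
    - {"travel": [0, 0.0223, -0.0186], "angular": [0, 0, 0], "hand": 0.005}
    - {"travel": [0, 0.0344, -0.0267], "angular": [0, 0, 0], "hand": 0.005}
    - {"travel": [0, 0.047, -0.034], "angular": [0, 0, 0], "hand": 0.005}
    - {"travel": [0, 0.0601, -0.0403], "angular": [0, 0, 0], "hand": 0.005}
    - {"travel": [0, 0.0736, -0.0457], "angular": [0, 0, 0], "hand": 0.005}
    - {"travel": [0, 0.0874, -0.0502], "angular": [0, 0, 0], "hand": 0.005}
    - {"travel": [0, 0.1015, -0.0536], "angular": [0, 0, 0], "hand": 0.005}
    - {"travel": [0, 0.1158, -0.0561], "angular": [0, 0, 0], "hand": 0.005}
    - {"travel": [0, 0.1303, -0.0576], "angular": [0, 0, 0], "hand": 0.005}

```text
time_s: 5.0
tool_pos: [0.5946, 0.1764, 0.3007]
ee_rot: [[-0.528, 0.849, 0.002], [0.849, 0.528, -0.002], [-0.003, 0.001, -1.0]]
wrist_force: [0.2, -4.2, 6.6]
opening: 0.0109
grip_force: 26.6
```

Request:
send_rows:
  moves:
    - {"travel": [0, 0.0145, -0.0005], "angular": [0, 0, 0], "hand": 0.005}
    - {"travel": [0, 0.029, 0.0001], "angular": [0, 0, 0], "hand": 0.005}
    - {"travel": [0, 0.0435, 0.0016], "angular": [0, 0, 0], "hand": 0.005}
    - {"travel": [0, 0.0578, 0.0042], "angular": [0, 0, 0], "hand": 0.005}
    - {"travel": [0, 0.0719, 0.0077], "angular": [0, 0, 0], "hand": 0.005}
    - {"travel": [0, 0.0857, 0.0123], "angular": [0, 0, 0], "hand": 0.005}
    - {"travel": [0, 0.0991, 0.0177], "angular": [0, 0, 0], "hand": 0.005}
    - {"travel": [0, 0.1, 0.018], "angular": [0, 0, 0], "hand": 0.005}

```text
time_s: 5.8
tool_pos: [0.6804, 0.2296, 0.2808]
ee_rot: [[-0.528, 0.849, 0.002], [0.849, 0.528, -0.001], [-0.002, 0.001, -1.0]]
wrist_force: [4.2, -4.2, 1.4]
opening: 0.0109
grip_force: 27.0
```

Now I'll release and lift off straight up.

Request:
send_rows:
  moves:
    - {"travel": [0, 0, 0], "angular": [0, 0, 0], "hand": 0.05}
    - {"travel": [0, 0, 0], "angular": [0, 0, 0], "hand": 0.05}
    - {"travel": [0, 0, 0], "angular": [0, 0, 0], "hand": 0.05}
    - {"travel": [0, 0, -0.02], "angular": [0, 0, 0], "hand": 0.05}
    - {"travel": [0, 0, -0.05], "angular": [0, 0, 0], "hand": 0.05}
    - {"travel": [0, 0, -0.09], "angular": [0, 0, 0], "hand": 0.05}

```text
time_s: 6.4
tool_pos: [0.6772, 0.2303, 0.3708]
ee_rot: [[-0.53, 0.848, -0.003], [0.848, 0.53, -0.001], [0.001, -0.003, -1.0]]
wrist_force: [0.8, 0.5, -0.0]
opening: 0.0499
grip_force: 0.0
```

```bash
python3 - <<'E'
from h import *
s=bot.get_state();print(s['tool_pos'],s['joints'],s['wrist_force'])
print(go([-.046,0,.36],Rt(15)),proj('top',inc(PO,[-.046,0,.112])),proj('scene',inc(PO,[-.046,0,.112])))
cv2.imwrite('pics/s3.png',bot.capture('scene')[:,:,::-1])
E
```

```text
[0.67719534 0.23026955 0.37080362] [ -2.79930787  33.85324339 -36.4525309   64.1154249   19.29433148
  87.86991782  -3.13080759] [ 0.75211168  0.49650644 -0.04817088]
([-0.0012, -0.2166, 0.0116], [-0.003, -0.001, -0.259]) [[232.3930566  243.71993629]] [[247.99381376 235.39675506]]
```

View pics/s3.png

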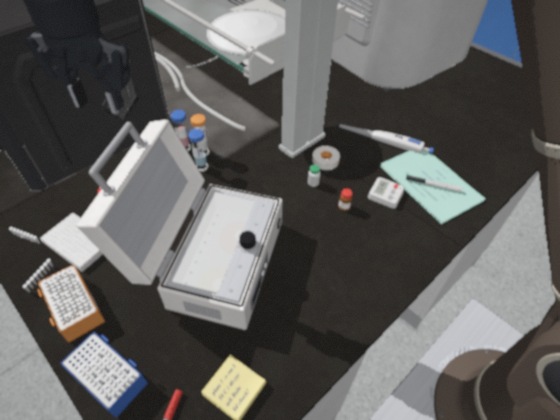

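The scene shows the lid leaning back on its stop and the black knob at (248,238), 3 px from the predicted position.

Request:
send_rows:
  moves:
    - {"travel": [0, -0.05, 0.0], "angular": [0, 0, -0.13], "hand": 0.05}
    - {"travel": [0, -0.1, 0.0], "angular": [0, 0, -0.259], "hand": 0.05}
    - {"travel": [0, -0.15, 0.0], "angular": [0, 0, -0.259], "hand": 0.05}
    - {"travel": [-0.001, -0.19, 0.02], "angular": [0, 0, -0.259], "hand": 0.05}
    - {"travel": [-0.001, -0.2166, 0.06], "angular": [0, 0, -0.259], "hand": 0.05}
    - {"travel": [-0.001, -0.2166, 0.105], "angular": [0, 0, -0.259], "hand": 0.05}
    - {"travel": [-0.001, -0.2166, 0.15], "angular": [0, 0, -0.259], "hand": 0.05}
    - {"travel": [-0.001, -0.2166, 0.19], "angular": [0, 0, -0.259], "hand": 0.05}
    - {"travel": [-0.001, -0.2166, 0.21], "angular": [0, 0, -0.259], "hand": 0.05}
    - {"travel": [-0.001, -0.2166, 0.21], "angular": [0, 0, -0.259], "hand": 0.05}

```text
time_s: 7.45
tool_pos: [0.4928, 0.1146, 0.159]
ee_rot: [[-0.73, 0.684, -0.005], [0.684, 0.73, -0.001], [0.003, -0.004, -1.0]]
wrist_force: [-0.9, 0.2, 0.7]
opening: 0.0498
grip_force: 0.0
```

```bash
python3 - <<'E'
from h import *
s=bot.get_state();print(s['tool_pos'],s['joints'],s['wrist_force'])
print(go([-.046,0,.111],Rt(15)))
im=bot.capture('scene')[150:300,170:320,::-1];cv2.imwrite('pics/c4.png',cv2.resize(im,None,fx=3.8,fy=3.8,interpolation=cv2.INTER_CUBIC))
E
```

```text
[0.4928396 0.1145872 0.1589733] [ 14.04132841  23.46619774 -40.71470837 111.27075117  19.04821167
  52.37464616  10.6284625 ] [-0.87653204  0.16228358  0.68876005]
([-0.0012, 0.001, 0.048], [-0.004, -0.003, 0.0])
```

View pics/c4.png

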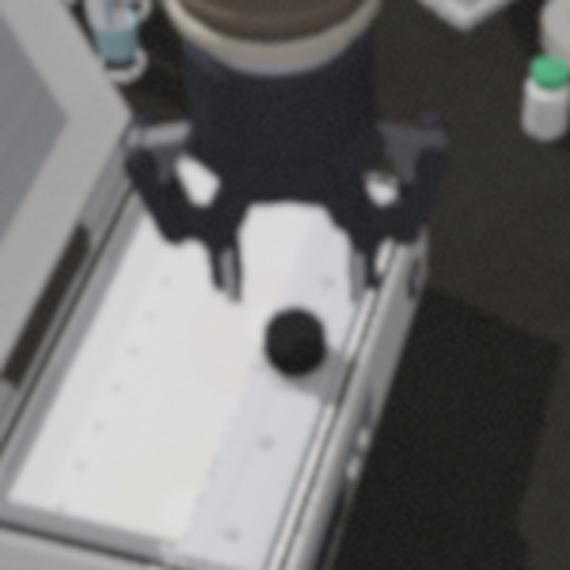

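The fingers stand symmetrically over the knob, which is at crop position (295,342). I'll lower and grip.

Request:
send_rows:
  moves:
    - {"travel": [-0.001, 0.001, 0.02], "angular": [0, 0, 0], "hand": 0.05}
    - {"travel": [-0.001, 0.001, 0.037], "angular": [0, 0, 0], "hand": 0.05}
    - {"travel": [-0.001, 0.001, 0.048], "angular": [0, 0, 0], "hand": 0.05}
    - {"travel": [-0.001, 0.001, 0.048], "angular": [0, 0, 0], "hand": 0.05}

```text
time_s: 7.9
tool_pos: [0.4963, 0.1151, 0.1135]
ee_rot: [[-0.729, 0.684, -0.0], [0.684, 0.729, -0.0], [0.0, -0.0, -1.0]]
wrist_force: [0.5, -0.1, 0.7]
opening: 0.0499
grip_force: 0.0
```

Request:
send_rows:
  moves:
    - {"travel": [0, 0, 0], "angular": [0, 0, 0], "hand": 0.02}
    - {"travel": [0, 0, 0], "angular": [0, 0, 0], "hand": 0.02}
    - {"travel": [0, 0, 0], "angular": [0, 0, 0], "hand": 0.02}
    - {"travel": [0, 0, 0], "angular": [0, 0, 0], "hand": 0.02}
  force: 40

```text
time_s: 8.3
tool_pos: [0.4964, 0.1147, 0.1148]
ee_rot: [[-0.729, 0.685, 0.001], [0.685, 0.729, -0.001], [-0.001, -0.001, -1.0]]
wrist_force: [-4.4, -2.7, 7.6]
opening: 0.0284
grip_force: 38.9
```

Request:
send_rows:
  moves:
    - {"travel": [0, 0, -0.002], "angular": [0, 0, 0], "hand": 0.02}
    - {"travel": [0, 0, -0.004], "angular": [0, 0, 0], "hand": 0.02}
    - {"travel": [0, 0, -0.005], "angular": [0, 0, 0], "hand": 0.02}
    - {"travel": [0, 0, -0.006], "angular": [0, 0, 0], "hand": 0.02}
    - {"travel": [0, 0, -0.006], "angular": [0, 0, 0], "hand": 0.02}

```text
time_s: 8.8
tool_pos: [0.4967, 0.1149, 0.1192]
ee_rot: [[-0.729, 0.685, 0.0], [0.685, 0.729, -0.0], [-0.0, 0.0, -1.0]]
wrist_force: [4.4, -0.7, -9.8]
opening: 0.0282
grip_force: 40.1
```

Request:
send_rows:
  moves:
    - {"travel": [0, 0, -0.001], "angular": [0, 0, 0], "hand": 0.02}
    - {"travel": [0, 0, -0.002], "angular": [0, 0, 0], "hand": 0.02}
    - {"travel": [0, 0, -0.002], "angular": [0, 0, 0], "hand": 0.02}

```text
time_s: 9.1
tool_pos: [0.4971, 0.1154, 0.1216]
ee_rot: [[-0.729, 0.684, 0.001], [0.684, 0.729, 0.001], [-0.001, 0.001, -1.0]]
wrist_force: [4.6, 0.5, -6.8]
opening: 0.0279
grip_force: 40.5
```

Request:
send_rows:
  moves:
    - {"travel": [0, 0, -0.001], "angular": [0, 0, 0], "hand": 0.02}
    - {"travel": [0, 0, -0.002], "angular": [0, 0, 0], "hand": 0.02}
    - {"travel": [0, 0, -0.003], "angular": [0, 0, 0], "hand": 0.02}
    - {"travel": [0, 0, -0.004], "angular": [0, 0, 0], "hand": 0.02}
    - {"travel": [0, 0, -0.004], "angular": [0, 0, 0], "hand": 0.02}

```text
time_s: 9.6
tool_pos: [0.4976, 0.1156, 0.1255]
ee_rot: [[-0.729, 0.684, 0.002], [0.684, 0.729, 0.001], [-0.001, 0.003, -1.0]]
wrist_force: [8.9, 1.9, -12.9]
opening: 0.0283
grip_force: 41.1
```

```bash
python3 - <<'E'
from h import *
s=bot.get_state();print(s['tool_pos'],s['joints'],s['wrist_force'],s['wrist_torque'])
im=bot.capture('scene')[150:300,170:320,::-1];cv2.imwrite('pics/c5.png',cv2.resize(im,None,fx=3.8,fy=3.8,interpolation=cv2.INTER_CUBIC))
E
```

```text
[0.49756046 0.11560314 0.12546464] [ 12.42267479  26.2843739  -39.10540932 112.68824861  21.93083236
  48.33112579   8.21556723] [  8.93305032   1.92252695 -12.87731352] [-0.20839686 -1.30217473 -0.03901064]
```

View pics/c5.png

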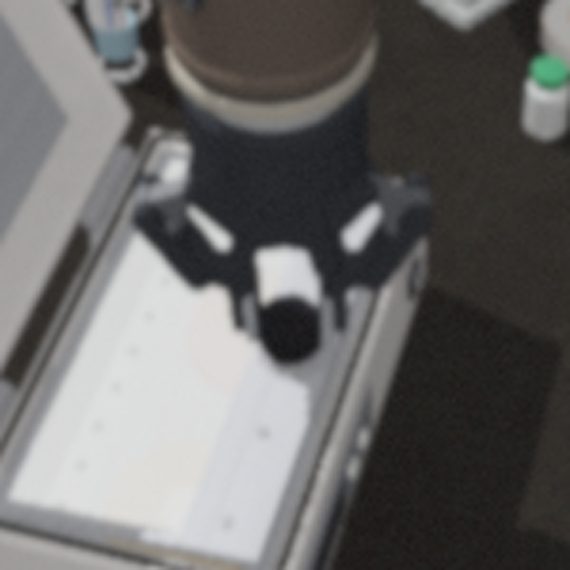

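The front edge of the rail shows a gap and the knob sits about 10 mm higher. That is more than the 5 mm a caught cover allows, so the cover is free and no turning is needed. I'll lift it with the tool tilting along.

```bash
python3 - <<'E'
from h import *
s=bot.get_state();h=np.array([.066,0,.082])
c,sn=np.cos(PO[2]),np.sin(PO[2]);d=s['tool_pos'][:2]-PO[:2];print('inc xy',c*d[0]+sn*d[1],-sn*d[0]+c*d[1])
v=np.array([-.046,0,.1148])-h
for t in np.arange(.12,.66,.04): print(round(t,2),go(h+Ro.from_rotvec([0,t,0]).apply(v),Rt(15,t),s))
E
```

```text
inc xy -0.04245544524201928 -0.0008211298918367575
0.12 ([0.0005, 0.0014, -0.0026], [0.118, 0.032, -0.001])
0.16 ([-0.0, 0.0032, -0.0068], [0.157, 0.042, -0.001])
0.2 ([-0.0006, 0.0053, -0.011], [0.196, 0.052, -0.0])
0.24 ([-0.0011, 0.0075, -0.0151], [0.234, 0.063, -0.0])
0.28 ([-0.0018, 0.0098, -0.0191], [0.273, 0.073, -0.0])
0.32 ([-0.0024, 0.0123, -0.0229], [0.312, 0.083, -0.0])
0.36 ([-0.0031, 0.015, -0.0267], [0.35, 0.094, -0.0])
0.4 ([-0.0039, 0.0177, -0.0304], [0.389, 0.104, -0.0])
0.44 ([-0.0047, 0.0207, -0.0339], [0.428, 0.114, -0.0])
0.48 ([-0.0055, 0.0237, -0.0374], [0.466, 0.125, -0.0])
0.52 ([-0.0064, 0.0269, -0.0406], [0.505, 0.135, -0.0])
0.56 ([-0.0072, 0.0303, -0.0438], [0.543, 0.145, -0.0])
0.6 ([-0.0082, 0.0337, -0.0468], [0.582, 0.156, -0.0])
0.64 ([-0.0091, 0.0372, -0.0497], [0.621, 0.166, -0.0])
```

Request:
send_rows:
  moves:
    - {"travel": [0, 0.001, -0.0015], "angular": [0.05, 0.013, 0], "hand": 0.02}
    - {"travel": [0, 0.0015, -0.0026], "angular": [0.09, 0.024, 0], "hand": 0.02}
    - {"travel": [0, 0.0025, -0.0047], "angular": [0.13, 0.035, 0], "hand": 0.02}
    - {"travel": [0, 0.0035, -0.007], "angular": [0.157, 0.042, 0], "hand": 0.02}
    - {"travel": [-0.0005, 0.0053, -0.011], "angular": [0.196, 0.052, 0], "hand": 0.02}
    - {"travel": [-0.001, 0.0075, -0.0151], "angular": [0.234, 0.063, 0], "hand": 0.02}
    - {"travel": [-0.0018, 0.0098, -0.0191], "angular": [0.273, 0.073, 0], "hand": 0.02}
    - {"travel": [-0.0018, 0.0098, -0.0191], "angular": [0.273, 0.073, 0], "hand": 0.02}
  force: 50

```text
time_s: 10.45
tool_pos: [0.5081, 0.1224, 0.1458]
ee_rot: [[-0.721, 0.654, -0.231], [0.69, 0.709, -0.145], [0.069, -0.264, -0.962]]
wrist_force: [7.8, -0.5, 0.1]
opening: 0.0281
grip_force: 52.5
```

```bash
python3 - <<'E'
from h import *
s=bot.get_state();h=np.array([.066,0,.082]);print(s['joints'],s['wrist_torque'])
v=np.array([-.046,0,.1148])-h
for t in np.arange(.28,.66,.04): print(round(t,2),go(h+Ro.from_rotvec([0,t,0]).apply(v),Rt(15,t),s))
E
```

```text
[  5.07678949  33.77223523 -36.51169817  98.63537584  21.2734174
  71.18223305   7.40595301] [ 0.46100305 -2.49671767  0.33150087]
0.28 ([0.0011, -0.0019, 0.002], [0.003, 0.002, -0.001])
0.32 ([0.0008, -0.0006, -0.0025], [0.042, 0.013, -0.001])
0.36 ([0.0003, 0.001, -0.0069], [0.08, 0.023, -0.001])
0.4 ([-0.0001, 0.0027, -0.0112], [0.119, 0.033, -0.001])
0.44 ([-0.0006, 0.0046, -0.0154], [0.158, 0.044, -0.001])
0.48 ([-0.0012, 0.0066, -0.0196], [0.196, 0.054, -0.001])
0.52 ([-0.0018, 0.0088, -0.0237], [0.235, 0.064, -0.001])
0.56 ([-0.0024, 0.0111, -0.0276], [0.274, 0.075, -0.001])
0.6 ([-0.0031, 0.0136, -0.0315], [0.312, 0.085, -0.001])
0.64 ([-0.0038, 0.0163, -0.0353], [0.351, 0.095, -0.001])
```

Request:
send_rows:
  moves:
    - {"travel": [0.0005, 0.0, -0.0025], "angular": [0.042, 0.012, 0], "hand": 0.02}
    - {"travel": [0.0003, 0.001, -0.0069], "angular": [0.08, 0.022, 0], "hand": 0.02}
    - {"travel": [0, 0.0027, -0.0112], "angular": [0.119, 0.033, 0], "hand": 0.02}
    - {"travel": [-0.0006, 0.0046, -0.0154], "angular": [0.158, 0.044, 0], "hand": 0.02}
    - {"travel": [-0.0012, 0.0066, -0.0196], "angular": [0.196, 0.054, 0], "hand": 0.02}
    - {"travel": [-0.0012, 0.0066, -0.0196], "angular": [0.196, 0.054, 0], "hand": 0.02}

```text
time_s: 11.05
tool_pos: [0.5185, 0.129, 0.1615]
ee_rot: [[-0.704, 0.593, -0.391], [0.701, 0.671, -0.243], [0.118, -0.444, -0.888]]
wrist_force: [13.2, 0.3, -5.2]
opening: 0.0278
grip_force: 51.3
```

```bash
python3 - <<'E'
from h import *
s=bot.get_state();h=np.array([.066,0,.082]);print(s['joints'],s['wrist_torque'])
v=np.array([-.046,0,.1148])-h
for t in np.arange(.48,.7,.04): print(round(t,2),go(h+Ro.from_rotvec([0,t,0]).apply(v),Rt(15,t),s))
E
```

```text
[-2.65186968e-02  4.01141658e+01 -3.42033908e+01  8.80323308e+01
  2.07754432e+01  8.66871502e+01  7.26851475e+00] [ 0.92088713 -3.64971675  0.58429844]
0.48 ([0.0007, -0.001, -0.0009], [0.002, 0.001, -0.002])
0.52 ([0.0004, 0.0004, -0.0053], [0.041, 0.011, -0.002])
0.56 ([-0.0001, 0.0019, -0.0097], [0.079, 0.021, -0.002])
0.6 ([-0.0005, 0.0036, -0.014], [0.118, 0.031, -0.002])
0.64 ([-0.001, 0.0055, -0.0183], [0.157, 0.042, -0.002])
0.68 ([-0.0015, 0.0075, -0.0224], [0.195, 0.052, -0.002])
```

Request:
send_rows:
  moves:
    - {"travel": [0.0, 0.0025, -0.005], "angular": [0.035, 0.01, 0], "hand": 0.02}
    - {"travel": [0, 0.0045, -0.0097], "angular": [0.07, 0.018, 0], "hand": 0.02}
    - {"travel": [-0.0005, 0.0065, -0.014], "angular": [0.105, 0.028, 0], "hand": 0.02}
    - {"travel": [-0.001, 0.0085, -0.0185], "angular": [0.14, 0.038, 0], "hand": 0.02}
    - {"travel": [-0.0015, 0.0105, -0.0225], "angular": [0.165, 0.045, 0], "hand": 0.02}
    - {"travel": [-0.0015, 0.0105, -0.0225], "angular": [0.165, 0.045, 0], "hand": 0.02}
    - {"travel": [-0.0015, 0.0105, -0.0225], "angular": [0.165, 0.045, 0], "hand": 0.02}

```text
time_s: 11.75
tool_pos: [0.5325, 0.1377, 0.1762]
ee_rot: [[-0.682, 0.517, -0.517], [0.714, 0.622, -0.321], [0.155, -0.589, -0.793]]
wrist_force: [7.5, -6.5, -2.5]
opening: 0.0275
grip_force: 51.4
```

```bash
python3 - <<'E'
from h import *
s=bot.get_state();print(s['joints'],s['wrist_torque'],s['qd'])
h=np.array([.066,0,.082]);C=[]
for t in np.arange(.4,.76,.05):
    R=Ro.from_rotvec([0,t,0]); print(round(t,2),*[proj('scene',inc(PO,h+R.apply(q)))[0].round(0) for q in([-.132,.116,.004],[-.132,-.116,.004],[-.112,0,.03])], 'd',np.linalg.norm(inc(PO,h+R.apply([-.112,0,.019]))[0]-s['tool_pos']).round(4))
im=bot.capture('scene')[130:330,140:340,::-1];cv2.imwrite('pics/c6.png',cv2.resize(im,None,fx=3,fy=3,interpolation=cv2.INTER_CUBIC))
E
```

```text
[ -4.49830541  46.29871844 -31.89431881  77.89410194  20.39758108
 100.10034148   7.46431612] [-0.27937695 -2.25427062  1.18541115] [ 0.15763031 -0.33580758 -0.10311058  0.3649903  -0.07718831 -0.44353763
 -0.08214869]
0.4 [231. 283.] [269. 182.] [236. 219.] d 0.0438
0.45 [229. 281.] [268. 180.] [234. 217.] d 0.0381
0.5 [227. 279.] [266. 177.] [231. 215.] d 0.0325
0.55 [224. 276.] [264. 175.] [229. 213.] d 0.0268
0.6 [222. 274.] [262. 173.] [227. 211.] d 0.0211
0.65 [219. 272.] [260. 170.] [224. 209.] d 0.0155
0.7 [216. 269.] [258. 168.] [221. 208.] d 0.0098
0.75 [213. 267.] [256. 166.] [218. 206.] d 0.0044
```

View pics/c6.png

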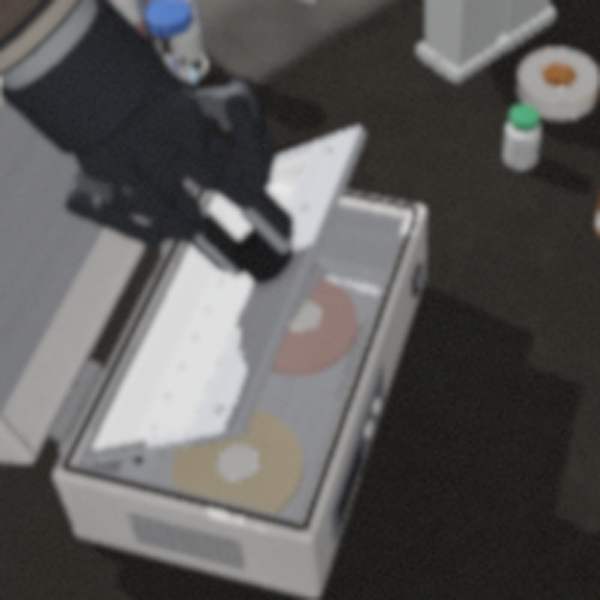

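The picture shows the cover open with its front-right corner at pixel (261,173), which means about 0.6 rad. The knob is still between the fingers, the lid is on its stop, and the dishes lie flat. I'll hold briefly to check that it is steady.

Request:
send_rows:
  moves:
    - {"travel": [0, 0, 0], "angular": [0, 0, 0], "hand": 0.02}
    - {"travel": [0, 0, 0], "angular": [0, 0, 0], "hand": 0.02}
    - {"travel": [0, 0, 0], "angular": [0, 0, 0], "hand": 0.02}
    - {"travel": [0, 0, 0], "angular": [0, 0, 0], "hand": 0.02}
    - {"travel": [0, 0, 0], "angular": [0, 0, 0], "hand": 0.02}
    - {"travel": [0, 0, 0], "angular": [0, 0, 0], "hand": 0.02}
    - {"travel": [0, 0, 0], "angular": [0, 0, 0], "hand": 0.02}
    - {"travel": [0, 0, 0], "angular": [0, 0, 0], "hand": 0.02}
    - {"travel": [0, 0, 0], "angular": [0, 0, 0], "hand": 0.02}
    - {"travel": [0, 0, 0], "angular": [0, 0, 0], "hand": 0.02}

```text
time_s: 12.8
tool_pos: [0.5325, 0.1377, 0.1763]
ee_rot: [[-0.682, 0.517, -0.517], [0.714, 0.622, -0.321], [0.155, -0.588, -0.794]]
wrist_force: [7.7, -5.5, -4.1]
opening: 0.0278
grip_force: 51.4
```

```bash
python3 - <<'E'
from h import *
s=bot.get_state();print(s['tool_pos'],s['qd'],s['joints'])
cv2.imwrite('pics/s7.png',bot.capture('scene')[:,:,::-1])
E
```

```text
[0.53247535 0.13766693 0.1763285 ] [-0.0196046   0.05897223 -0.03715669  0.10667263  0.00182712  0.04485596
  0.00106005] [ -4.47613365  46.26544128 -31.90500729  77.92221005  20.39497195
 100.05628022   7.46355297]
```

View pics/s7.png

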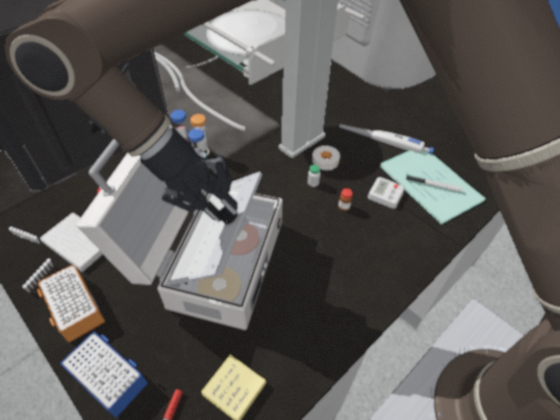

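The view is steady. The lid is unchanged, the cover corner is still at about (261,174), and the bottles and tape have not moved. I'll hand in.

```bash
python3 -c "
from plant import bot
print(bot.finish_job())"
```

```text
the job is handed in; nothing more can be done
None
```

I handed the job in at about 13 s of the 61 s allowed. The lid leans back on its stop. The cover was not caught, so I did not turn the knob. The arm holds the cover open by the knob at about 0.6 rad (34 degrees), and the bottles, tape and dishes look undisturbed in the last picture; no verdict was returned.

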